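Put the lunch corner's things back in their own places

ROBOT

A 6-joint arm with a two-finger parallel gripper is mounted at the origin on the work surface. World frame = base frame: x ahead of the robot, y to its left, z up, the work surface at z = 0. Lengths are in m, angles in degrees, forces in N, time in s.
With the tool pointing down it reaches from about 0.3 to 0.75 m from the base axis. Payload 8.5 kg.
Tool frame: the origin (TCP) lies midway between the tips of the shut fingers; the grasp point (between the pads) lies 19 mm behind it; z points along the fingers, y is the line along which they close (so a half turn about z gives the same grasp; the last joint's range is limited). The gripper opens to 85 mm and grips with 20 to 120 N. Pads are 22 mm wide; open, the fingers measure 114 mm over their backs; the gripper's body (76 mm by 85 mm) begins 54 mm behind the grasp point. The pads swing forward as they close: fully open they stand 13 mm farther back than shut.
Start: joints at [64.211, 21.807, 74.336, -0, 83.858, -12.336], TCP at [0.128, 0.535, 0.231] pointing down, gripper open.
Joint ranges: [-178.18, 178.18], [-50.72, 133.34], [12.68, 142.11], [-81.47, 261.47], [9.98, 163.14], [-165.26, 165.26]. Speed limits (degrees/s): [136.94, 136.94, 180, 180, 180, 180].

INTERFACE

Orientations are given as a 3x3 rotation matrix whose columns are the frame's x, y, z axes.
In Python, from rig import env, viewer, recognise, pinpoint gives the robot as it stands.
- The arm moves only by the tool move_arm, never from a script. Its argument "plan" is text: rows parted by semicolons, each of 7 numbers parted by spaces: the shift along the tool's x, y, z in m, then the turn, a rotation vector about the tool's x, y, z in rad, then the finger opening in m, from 0 to 0.0854. A call has 1 to 12 rows; each row shifts and turns the commanded pose from where the row before left it, along the tool's axes as they then stand; what a row does not reach is not made up. A row lasts 1/8 s, in which the tool goes at most 62.5 mm and 10.7 degrees, less where a joint would pass 70% of its speed; a pose out of reach is approached as far as the arm can. A call is refused whole if a number of a shift passes 0.0625 or a number of a turn 0.188, either way. A call with a gripper value outside its range is refused whole. The fingers move at their own pace and stop on an object; "grip_force" is the grip in N (left out, the last holds). Time passes only in rows, so rows that do not move let the fingers close. It gives the time, the measured TCP pose, the force, the opening and the grip force at its end, in the units of the state.
- env.observe(): the state, without advancing time (a new reading comes with each control period).
- viewer.get_image(name): name is "scene" or "top"; returns (picture, depth): 400x640x3 uint8, red, green, blue; 400x640 float32, m along the optical axis (not along the pixel's ray), 0 where there is no reading.
- viewer.calibration(name): a dict with "fx", "fy", "cx", "cy" (pixels), "k1" (the pictures are not rectified: a ray, as slopes to the right and down, at radius r is drawn at 1 + k1 r^2 times it, then the intrinsics apply), "R" (3x3) and "t" (3): a world point X has camera coordinates R X + t. Camera axes: x right, y down, z forward; pixel columns grow to the right and rows downward; lengths in m; the calibration is good to about 2 mm. A picture is of the moment at which its call begins. calibration takes no time and is no camera call.
- env.close_job(): hands the job in; it is judged then, once.
Trained networks look in the newest picture that a camera, given by its name, has taken for a name from the list of things; names that differ only in an ending like _2 or _b are one class to them, and where a whole thing is asked for, a point or a joint stands for the part that bears it (a point fixed in the world has none). Each returns a list of dicts, best first, with "conf" (0 to 1); they miss things now and then, are a little off and sometimes report something else, mostly with a low value. They report only what shows in the picture. A call takes as long as a camera call.
- recognise(camera, name): "extent" ([centre column, centre row, width, height] in pixels, round what is visible of it).
- pinpoint(camera, name): "pixel" ([column, row] in pixels: a listed point, or the origin of a listed thing).
The state is a dict: "time_s": time; "q": joint angles; "qvel": joint speeds; "joint_efforts": joint torques, N m; "position": TCP position; "tool_rot": TCP orientation; "ft_force": force on the tool from outside, world axes, zero at the start; "wrist_torque": the same for the moment, N m; "grip_width": finger opening in m; "gripper_force": force on a finger pad.
Only numpy, scipy, OpenCV 4.12 (cv2) and the standard library are available. Lean on these libraries where they do the work, as an engineer would, in place of code of your own. Each camera call takes 0.05 s, during which the arm holds its last target. There are 200 camera calls.

TASK

The lunch corner was cleared in a hurry: the onigiri press and the blossom cutter were left where the dishes belong, and the ramekin and the seasoning shaker where the tools belong. Swap them round so that each stands upright in the middle of its own place: the ramekin in the open cedar bento box, the shaker on the round slate coaster, the press on the steel draining tray and the blossom cutter in the white saucer; the bare cork trivet is free for setting things down on the way. Set the ramekin and the shaker down without dropping or tipping them, and leave the tongs lying where they are.

Things in the scene. Friction and masses are not known exactly. Their poses are not given: they have to be found in the camera images.
- ramekin: small round white ceramic ramekin, fluted side, open at the top: 62 mm across the rim, 58 mm at the foot, 40 mm high, wall 4 mm, about 120 g. At the start it stands on the drain tray or in the saucer. Origin: centre of its underside; z up.
- shaker: round turned dark-wood seasoning shaker with a perforated wooden cap, closed on top: 46 mm across, 68 mm high (cap from 48 mm up), about 160 g. At the start it stands on the drain tray or in the saucer, whichever the ramekin is not in. Origin: centre of its underside; z up.
- press: white plastic onigiri press: rounded-triangular mould 34 mm high (corners 50, sides 32 mm from centre), grey round plunger button in the middle, 36 mm across, from 44 to 61 mm up. The button is sprung (goes down 6 mm, moves from 3 N, fully down at 8 N) and holds when pulled: lift the press by it. 130 g. Starts in the bento box or on the coaster. Origin: centre of its underside; z up.
- cutter: steel vegetable cutter in the shape of a five-petalled blossom, open at top and bottom: 50 to 53 mm across, 40 mm high, wall 2 mm, about 60 g. At the start it stands in the bento box or on the coaster, whichever the press is not in. Origin: centre of its underside; z up.
- bento_box: open square cedar bento box, 164 mm square outside, 150 mm inside, walls 45 mm high, inner floor 8 mm above the counter; fixed. The home of the ramekin. Origin: centre of its underside, on the counter; x and y along its sides.
- coaster: flat round dark grey slate coaster, 110 mm across, 8 mm thick; fixed. The home of the shaker. Origin: centre of its underside, on the counter.
- drain_tray: rectangular steel draining tray with a slotted deck, 120 mm (its x) by 150 mm (its y), deck 8 mm above the counter, lip up to 16 mm; fixed. The home of the press. Origin: centre of its underside, on the counter.
- saucer: round white ceramic saucer, 140 mm across the rim, 16 mm high, its flat inner floor (about 105 mm across) 8 mm above the counter; fixed. The home of the cutter. Origin: centre of its underside, on the counter.
- trivet: flat square cork trivet, 120 mm square, 8 mm thick, bare at the start: the free spot; fixed. Origin: centre of its underside, on the counter.
- tongs: steel tongs lying on the counter beyond the middle, 210 mm long, 45 wide, 18 high; not to be moved. Origin: middle of their length, on the counter; x along them to the tips. (A flat square cedar lid far right and a 135 mm soy sauce bottle far left stand by, centres 0.5 m or more from the middle line; they play no part.)

How it is judged:
By the outcome, as a careful person would: the job done as asked, in the order asked, and still so for the second after the job is handed in, with the robot touching nothing.
It also fails if it takes over 144 s, if anything falls off the work surface, if the arm or the gripper's body presses on something with over 40 N, if the wrist force passes 120 N, or if a joint passes its speed limit or range.

## Working session

There is one attempt and no reset: what is moved stays moved. The work goes in short steps, Python scripts to look and compute and a tool call to move; the robot and the scene stay as the last step left them, time stands still between calls to the robot, and variables do not carry over. Pictures are saved under pics/ and viewed, at most 14 in all, crops included, and the job is handed in when it is done.

Besides the shell and the picture viewer there is one more tool, called after "Call:" as name(argument=value, ...), one argument or row to a line, values as JSON. move_arm: Moves the arm, as the interface text tells. Its arguments: {"type":"object","properties":{"plan":{"type":"string"},"grip_force":{"type":"number"}},"required":["plan"]}

```bash
ls; mkdir -p pics
cat > h.py <<'E'
import numpy as np, cv2
from rig import env, viewer, recognise, pinpoint
def ray(cam,px):
    c=viewer.calibration(cam); K=np.array([[c['fx'],0,c['cx']],[0,c['fy'],c['cy']],[0,0,1]])
    p=cv2.undistortPoints(np.array([[px]],float),K,np.array([c['k1'],0,0,0,0.]))[0,0]
    R=np.array(c['R']);t=np.array(c['t'])
    return -R.T@t, R.T@np.array([p[0],p[1],1.])
def onz(cam,px,z):
    o,d=ray(cam,px); return o+d*(z-o[2])/d[2]
def depthpt(cam,px,D):
    o,d=ray(cam,px); return o+d*D[int(round(px[1])),int(round(px[0]))]
E
python3 - <<'E'
from h import *
for c in ('top','scene'):
    im,D=viewer.get_image(c); cv2.imwrite(f'pics/{c}0.png',im[:,:,::-1]); np.save(f'{c}0.npy',D)
    print(c,ray(c,[320,200])[0])
    for n,z in dict(ramekin=.008,shaker=.008,press=.008,cutter=.008,bento_box=0,coaster=0,drain_tray=0,saucer=0,trivet=0,tongs=0).items():
        for r in pinpoint(c,n)[:2]: print(n,round(r['conf'],2),np.round(r['pixel'],1),np.round(onz(c,r['pixel'],z),4)[:2])
s=env.observe();print(s)
E
```

```text
pics
top [0.36732421 0.01192715 0.93590575]
ramekin 0.85 [320.8 225.1] [ 0.4801 -0.0026]
shaker 0.7 [194.4 175.3] [0.6245 0.272 ]
press 0.83 [467.1 260.8] [ 0.3666 -0.3135]
cutter 0.74 [320.3 224.2] [ 0.4822 -0.0017]
cutter 0.61 [409.6 152. ] [ 0.6261 -0.2245]
bento_box 0.88 [413.  153.1] [ 0.6249 -0.2341]
coaster 0.77 [459.2 260. ] [ 0.3703 -0.2991]
drain_tray 0.59 [196.7 173.6] [0.6301 0.2688]
saucer 0.93 [318.4 224.8] [0.4823 0.0025]
saucer 0.74 [410.3 150.5] [ 0.6318 -0.2288]
trivet 0.76 [198.6 293.1] [0.3612 0.2785]
tongs 0.61 [313.5 119. ] [ 0.733  -0.0129]
scene [ 1.4151997  -0.21159082  1.06367154]
ramekin 0.9 [303.5 186.8] [ 0.4769 -0.006 ]
shaker 0.93 [415.  211.8] [0.6361 0.2614]
press 0.55 [186.9 176.1] [ 0.3584 -0.3143]
press 0.41 [412.7 208.4] [0.6235 0.2598]
cutter 0.58 [230.6 241.4] [ 0.6139 -0.2272]
bento_box 0.97 [228.7 250.3] [ 0.6341 -0.2357]
coaster 0.59 [190.4 178.6] [ 0.3626 -0.3064]
drain_tray 0.89 [414.3 210.6] [0.6258 0.2647]
saucer 0.69 [308.6 189.7] [0.4838 0.0068]
trivet 0.93 [388.8 144.9] [0.3655 0.2846]
trivet 0.53 [415.5 210.8] [0.6272 0.2676]
tongs 0.79 [327.8 262.6] [ 0.7304 -0.0042]
{'time_s': 1.1, 'q': array([ 6.42103769e+01,  2.18053333e+01,  7.43344760e+01, -7.18693249e-04,
        8.38593533e+01, -1.23342309e+01]), 'qvel': array([ 0.1072647 , -0.0073138 ,  0.03559957, -0.01426562,  0.01408433,
        0.00334617]), 'joint_efforts': array([-1.12109505e-03, -4.48348081e+01, -2.31462783e+01, -2.44290459e-04,
        4.94843007e-04, -3.57639942e-05]), 'position': array([0.12796095, 0.53488764, 0.23134221]), 'tool_rot': array([[-9.72551687e-01,  2.32686947e-01,  1.75882504e-05],
       [ 2.32686947e-01,  9.72551687e-01,  7.73402202e-06],
       [-1.53058767e-05,  1.16142925e-05, -1.00000000e+00]]), 'ft_force': array([ 0.11783204,  0.25717887, -1.36939133]), 'wrist_torque': array([-0.01098397, -0.00638883,  0.04153402]), 'gripper_force': 0.0, 'grip_width': 0.08550979098385215}
```

View pics/top0.png

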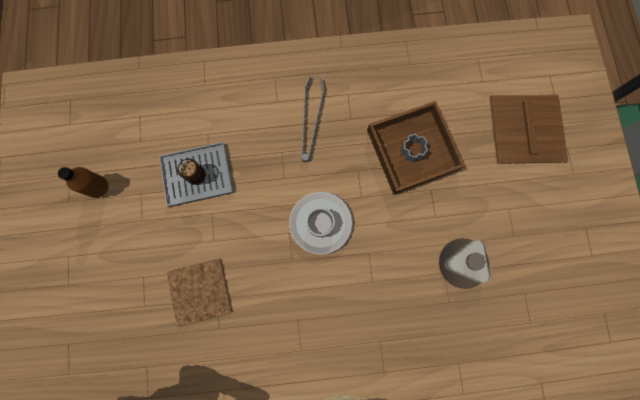

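View pics/scene0.png

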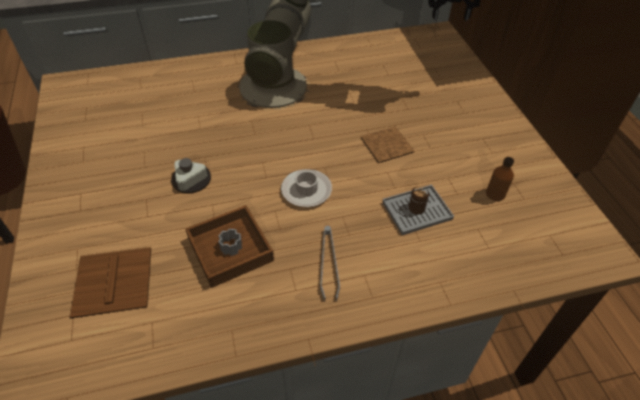

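The top picture shows the shaker on the tray (~190,172), the ramekin in the saucer (~320,223), the cutter in the box (~415,148) and the press on the coaster (~470,262). The cork trivet at (~199,293) is bare. The scene picture agrees. Next I'll refine the positions with depth.

```bash
cat >> h.py <<'E'
def cloud(cam,D):
    c=viewer.calibration(cam); K=np.array([[c['fx'],0,c['cx']],[0,c['fy'],c['cy']],[0,0,1]])
    v,u=np.mgrid[:400,:640]
    p=cv2.undistortPoints(np.stack([u,v],-1).reshape(-1,1,2).astype(float),K,np.array([c['k1'],0,0,0,0.])).reshape(400,640,2)
    R=np.array(c['R']);t=np.array(c['t'])
    P=np.dstack([p[...,0]*D,p[...,1]*D,D])
    return (P-t)@R
def band(W,xy,r,z0,z1):
    m=(np.hypot(W[...,0]-xy[0],W[...,1]-xy[1])<r)&(W[...,2]>z0)&(W[...,2]<z1)
    Q=W[m]; 
    if len(Q)<8: return None
    (cx,cy),(w,h),a=cv2.minAreaRect(Q[:,:2].astype(np.float32)*1000)
    ce,ra=cv2.minEnclosingCircle(Q[:,:2].astype(np.float32)*1000)
    return f'n{len(Q)} z{np.median(Q[:,2])*1000:.0f} med{np.round(np.median(Q[:,:2],0)*1000,1)} rect {cx:.1f},{cy:.1f} {w:.0f}x{h:.0f} a{a:.0f} circ {ce[0]:.1f},{ce[1]:.1f} r{ra:.1f}'
E
python3 - <<'E'
from h import *
P=dict(ramekin=((.482,0),.045,.036,.06),saucer=((.482,0.002),.085,.0045,.03),shaker=((.625,.265),.04,.06,.09),tray=((.625,.265),.115,.0045,.022),
press_btn=((.366,-.306),.045,.058,.08),press_mould=((.366,-.306),.07,.03,.05),coaster=((.366,-.306),.075,.0045,.02),cutter=((.625,-.23),.05,.035,.06),box=((.625,-.235),.13,.03,.055),trivet=((.362,.28),.1,.004,.02),tongs=((.733,-.01),.13,.006,.03))
for c in ('top','scene'):
    D=np.load(c+'0.npy'); W=cloud(c,D); W[D==0]=9
    m=(abs(W[...,0]-.55)<.03)&(abs(W[...,1]-.13)<.03); print(c,'table z',W[m][:,2].mean(),W[m][:,2].std())
    for k,a in P.items(): print(k,band(W,*a))
im=cv2.imread('pics/top0.png')
a=cv2.resize(im[110:190,370:460],None,fx=5,fy=5,interpolation=cv2.INTER_CUBIC)
cv2.imwrite('pics/box0.png',a)
E
```

```text
top table z 0.0004147439871868837 0.0016668606194553063
ramekin n205 z47 med[488.1  -1.8] rect 483.3,-1.1 59x59 a39 circ 483.7,-1.0 r30.6
saucer n2845 z11 med[484.1  -1.5] rect 482.8,4.7 139x151 a21 circ 482.0,2.4 r81.4
shaker n211 z73 med[618.6 262. ] rect 623.8,266.7 45x45 a78 circ 624.1,267.4 r23.6
tray n3004 z9 med[621.9 264.6] rect 622.5,257.1 192x209 a85 circ 623.8,263.9 r111.8
press_btn n266 z70 med[ 364.4 -308.5] rect 365.3,-309.9 35x35 a86 circ 364.8,-310.3 r18.4
press_mould n867 z42 med[ 362.2 -307.1] rect 370.8,-315.4 91x80 a60 circ 362.9,-309.7 r50.1
coaster n821 z9 med[ 356.4 -285.8] rect 361.2,-307.2 111x126 a84 circ 367.2,-302.4 r70.1
cutter n183 z46 med[ 628.5 -229.9] rect 629.1,-229.2 53x54 a80 circ 630.2,-229.9 r28.2
box n1502 z44 med[ 634.8 -232.8] rect 631.7,-233.2 165x166 a14 circ 631.4,-231.4 r115.1
trivet n3162 z8 med[363.  276.5] rect 366.0,278.0 169x171 a19 circ 360.5,278.0 r94.9
tongs n290 z17 med[720.2   2.8] rect 730.6,-5.1 183x195 a26 circ 727.4,-17.3 r121.2
scene table z 0.0004135965876619238 0.0022391996712172457
ramekin n191 z45 med[481.5   1.4] rect 4
[... 203 characters left out ...]
1
tray n1836 z9 med[639.9 258. ] rect 624.9,259.0 214x219 a55 circ 624.3,262.2 r114.8
press_btn n131 z68 med[ 370.7 -309.8] rect 366.3,-310.0 37x34 a26 circ 365.9,-309.7 r19.2
press_mould n416 z41 med[ 378.6 -309.9] rect 367.5,-301.3 81x89 a90 circ 366.7,-310.1 r49.6
coaster n380 z8 med[ 393.2 -297.2] rect 373.1,-297.7 125x136 a38 circ 366.3,-306.9 r73.9
cutter n192 z44 med[ 633.6 -230.9] rect 630.9,-230.5 55x52 a22 circ 630.9,-229.4 r28.4
box n1373 z43 med[ 640.9 -230.8] rect 633.5,-231.7 168x165 a14 circ 634.7,-233.0 r114.7
trivet n1158 z8 med[368.5 276.9] rect 361.3,279.8 187x193 a75 circ 361.0,281.4 r99.4
tongs n271 z16 med[732.5   4. ] rect 745.2,-11.8 223x235 a4 circ 733.6,-12.2 r127.9
```

View pics/box0.png

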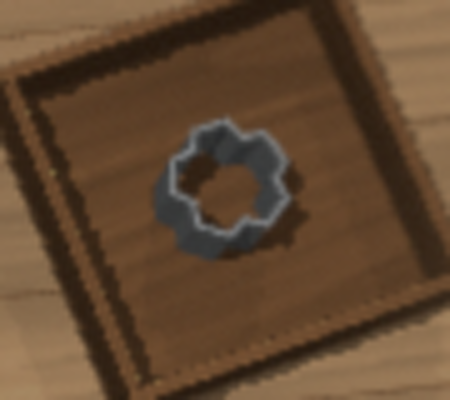

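The crop shows the cutter's rim centred at about (230,178) with five lobes, inside a box turned about 14°. I'll now get the support centres with noise removed, and the petal directions.

```bash
cat >> h.py <<'E'
def comp(W,xy,z0,z1,r):
    Z=cv2.medianBlur(W[...,2].astype(np.float32),5)
    m=((np.hypot(W[...,0]-xy[0],W[...,1]-xy[1])<r)&(Z>z0)&(Z<z1)).astype(np.uint8)
    m=cv2.morphologyEx(m,cv2.MORPH_OPEN,np.ones((3,3),np.uint8))
    n,l,s,_=cv2.connectedComponentsWithStats(m); i=1+s[1:,4].argmax()
    Q=W[l==i][:,:2].astype(np.float32)*1000
    (c,wh,a),(ce,ra)=cv2.minAreaRect(Q),cv2.minEnclosingCircle(Q)
    return f'n{len(Q)} rect {c[0]:.1f},{c[1]:.1f} {wh[0]:.0f}x{wh[1]:.0f} a{a:.0f} circ {ce[0]:.1f},{ce[1]:.1f} r{ra:.1f}'
E
python3 - <<'E'
from h import *
S=dict(saucer=((.482,.002),.1),tray=((.625,.264),.12),coaster=((.366,-.304),.09),trivet=((.362,.279),.105))
for c in ('top','scene'):
    D=np.load(c+'0.npy'); W=cloud(c,D); W[D==0]=-9
    for k,(xy,r) in S.items(): print(c,k,comp(W,xy,.004,.1,r), '| low', comp(W,xy,.004,.02,r))
    for n in ('saucer','drain_tray','coaster','trivet','bento_box'):
        e=recognise(c,n)[0]; print(n,round(e['conf'],2),np.round(onz(c,e['extent'][:2],.008)[:2],4),np.round(e['extent'],1))
W=cloud('top',np.load('top0.npy'))
im=cv2.imread('pics/top0.png').astype(int).sum(2)
# bright rim: sample polar about cutter centre at z=.048
c=viewer.calibration('top');R=np.array(c['R']);t=np.array(c['t']);rv=cv2.Rodrigues(R)[0]
K=np.array([[c['fx'],0,c['cx']],[0,c['fy'],c['cy']],[0,0,1]])
cx=np.array([.6295,-.2297]);a=np.radians(np.arange(0,360,9));rr=np.arange(.017,.031,.0005)
P=np.array([[cx[0]+r*np.cos(x),cx[1]+r*np.sin(x),.048] for x in a for r in rr])
px=cv2.projectPoints(P,rv,t,K,np.array([c['k1'],0,0,0,0.]))[0].reshape(len(a),len(rr),2).astype(np.float32)
s=cv2.remap(im.astype(np.float32),px,None,cv2.INTER_LINEAR)
print([(int(np.degrees(x)),round(1000*rr[i.argmax()],1)) for x,i in zip(a,s)])
E
```

```text
top saucer n3058 rect 486.0,-1.5 137x136 a85 circ 487.1,-2.3 r70.8 | low n2829 rect 486.0,-1.5 137x136 a85 circ 487.1,-2.3 r70.8
top tray n3487 rect 629.5,269.9 127x151 a7 circ 626.1,268.8 r93.8 | low n3007 rect 629.5,269.9 127x151 a7 circ 626.1,268.8 r93.8
top coaster n2005 rect 362.7,-304.1 105x107 a51 circ 361.5,-308.9 r57.4 | low n780 rect 362.1,-289.8 108x77 a2 circ 362.5,-305.8 r54.8
top trivet n3125 rect 364.5,278.4 122x125 a8 circ 363.9,275.7 r81.9 | low n3125 rect 364.5,278.4 122x125 a8 circ 363.9,275.7 r81.9
saucer 0.93 [ 0.4876 -0.0036] [320.9 221.7  64.5  61.3]
drain_tray 0.91 [0.6242 0.2695] [195.5 175.3  71.4  67.8]
coaster 0.9 [ 0.3631 -0.3037] [463.  262.9  50.   52.6]
trivet 0.84 [0.3623 0.2757] [198.8 292.6  66.5  72.9]
bento_box 0.73 [ 0.6335 -0.244 ] [417.4 148.1  95.1  88.4]
scene saucer n1475 rect 479.5,5.0 136x153 a60 circ 480.9,4.0 r78.3 | low n1028 rect 481.7,1.5 135x153 a74 circ 481.2,4.7 r78.1
scene tray n2172 rect 620.6,276.2 143x165 a6 circ 625.2,276.9 r102.6 | low n1804 rect 620.6,276.2 143x165 a6 circ 625.2,276.9 r102.6
scene coaster n1012 rect 363.4,-3
[... 807 characters left out ...]
 (108, np.float64(22.5)), (117, np.float64(21.0)), (126, np.float64(22.0)), (135, np.float64(24.0)), (144, np.float64(26.5)), (153, np.float64(25.0)), (162, np.float64(26.0)), (171, np.float64(25.5)), (180, np.float64(23.0)), (189, np.float64(21.5)), (198, np.float64(22.5)), (207, np.float64(24.5)), (216, np.float64(26.0)), (225, np.float64(26.0)), (234, np.float64(26.0)), (243, np.float64(27.0)), (252, np.float64(23.5)), (261, np.float64(21.5)), (270, np.float64(21.5)), (279, np.float64(25.0)), (288, np.float64(26.5)), (297, np.float64(26.0)), (306, np.float64(26.0)), (315, np.float64(26.5)), (324, np.float64(21.5)), (333, np.float64(20.0)), (342, np.float64(21.5)), (351, np.float64(25.5))]
```

Call:
move_arm(
  plan="0 0 0 0 0 -0.1175 0.085; 0 0 0 0 0 -0.1175 0.085; -0.046 -0.038 0 0 0 0 0.085; -0.046 -0.038 0 0 0 0 0.085; -0.046 -0.038 0 0 0 0 0.085; -0.046 -0.038 0 0 0 0 0.085; -0.046 -0.038 0 0 0 0 0.085; -0.046 -0.038 0 0 0 0 0.085; 0 -0.06 0 0 0 0 0.085; 0 -0.06 0 0 0 0 0.085; 0 -0.06 0 0 0 0 0.085; 0 -0.06 0 0 0 0 0.085",
  grip_force=30,
)

```text
time_s: 3.1
position: [0.4038, 0.0651, 0.2315]
tool_rot: [[-1.0, -0.0, 0.001], [-0.0, 1.0, -0.0], [-0.001, -0.0, -1.0]]
ft_force: [0.7, 0.4, -0.7]
grip_width: 0.0856
gripper_force: 0.0
```

Call:
move_arm(
  plan="0.0055 -0.0536 0 0 0 0 0.085; 0.0055 -0.0536 0 0 0 0 0.085; 0.0055 -0.0536 0 0 0 0 0.085; 0.0055 -0.0536 0 0 0 0 0.085; 0.0055 -0.0536 0 0 0 0 0.085; 0.0055 -0.0536 0 0 0 0 0.085; 0.0055 -0.0536 0 0 0 0 0.085; 0 0 0.045 0 0 0 0.085; 0 0 0.045 0 0 0 0.085; 0 0 0.045 0 0 0 0.07; 0 0 0.03 0 0 0 0.06; 0 0 0.021 0 0 0 0.055",
)

```text
time_s: 4.6
position: [0.3654, -0.308, 0.044]
tool_rot: [[-1.0, -0.0, -0.001], [-0.0, 1.0, 0.001], [0.001, 0.001, -1.0]]
ft_force: [0.5, 0.5, 0.2]
grip_width: 0.0551
gripper_force: 0.0
```

Call:
move_arm(
  plan="0 0 0 0 0 0 0.03; 0 0 0 0 0 0 0.02; 0 0 0 0 0 0 0.02; 0 0 0 0 0 0 0.02; 0 0 0 0 0 0 0.02; 0 0 0 0 0 0 0.02",
)

```text
time_s: 5.35
position: [0.3656, -0.3083, 0.0454]
tool_rot: [[-1.0, -0.0, 0.0], [-0.0, 1.0, -0.0], [-0.0, -0.0, -1.0]]
ft_force: [0.2, 0.2, -1.1]
grip_width: 0.0349
gripper_force: 30.3
```

Call:
move_arm(
  plan="0 0 -0.03 0 0 0 0.02; 0 0 -0.045 0 0 0 0.02; 0 0.04 -0.03 0 0 0 0.02; 0 0.055 0 0 0 0 0.02; 0 0.055 0 0 0 0 0.02; 0 0.055 0 0 0 0 0.02; 0 0.055 0 0 0 0 0.02; 0 0.055 0 0 0 0 0.02; 0 0.055 0 0 0 0 0.02; 0 0.055 0 0 0 0 0.02; 0 0.055 0 0 0 0 0.02; 0 0.055 0 0 0 0 0.02",
)

```text
time_s: 6.85
position: [0.3652, 0.2286, 0.1505]
tool_rot: [[-1.0, -0.0, 0.001], [-0.0, 1.0, 0.0], [-0.001, 0.0, -1.0]]
ft_force: [1.3, -0.3, -0.9]
grip_width: 0.0349
gripper_force: 30.7
```

Call:
move_arm(
  plan="0 0.04 0 0 0 0 0.02; 0.002 0.011 0 0 0 0 0.02; 0 0 0.045 0 0 0 0.02; 0 0 0.03 0 0 0 0.02; 0 0 0.015 0 0 0 0.02; 0 0 0.008 0 0 0 0.02; 0 0 0.004 0 0 0 0.02; 0 0 0 0 0 0 0.02",
)

```text
time_s: 7.85
position: [0.3637, 0.2777, 0.0486]
tool_rot: [[-1.0, -0.0, 0.0], [-0.0, 1.0, 0.0], [-0.0, 0.0, -1.0]]
ft_force: [1.0, -1.0, -0.6]
grip_width: 0.035
gripper_force: 30.7
```

Call:
move_arm(
  plan="0 0 0.003 0 0 0 0.02; 0 0 0 0 0 0 0.02; 0 0 0 0 0 0 0.055; 0 0 0 0 0 0 0.055; 0 0 0 0 0 0 0.06; 0 0 -0.02 0 0 0 0.075; 0 0 -0.045 0 0 0 0.085; 0 0 -0.06 0 0 0 0.085; -0.055 0 0 0 0 0 0.085; -0.055 0 0 0 0 0 0.085; -0.055 0 0 0 0 0 0.085; -0.055 0 0 0 0 0 0.085",
)

```text
time_s: 9.35
position: [0.5851, 0.2776, 0.1703]
tool_rot: [[-1.0, -0.0, -0.0], [-0.0, 1.0, 0.0], [0.0, 0.0, -1.0]]
ft_force: [0.7, -0.0, 0.2]
grip_width: 0.0849
gripper_force: 0.0
```

```bash
cat > look.py <<'E'
import sys
from h import *
# usage: look.py tag name,x,y,r,z0,z1 ...
tag=sys.argv[1]
for c in ('top','scene'):
    im,D=viewer.get_image(c); cv2.imwrite(f'pics/{c}_{tag}.png',im[:,:,::-1]); W=cloud(c,D); W[D==0]=9
    for a in sys.argv[2:]:
        n,*v=a.split(','); v=list(map(float,v)); print(c,n,band(W,v[:2],*v[2:]))
s=env.observe(); print(s['time_s'],np.round(s['position'],4),np.round(s['ft_force'],1))
E
python3 look.py a press_btn,.364,.278,.05,.058,.08 shaker,.625,.266,.04,.06,.09
```

```text
top press_btn n273 z69 med[362.2 275.1] rect 362.7,276.5 36x34 a84 circ 362.3,276.6 r18.3
top shaker n100 z72 med[608.8 258.6] rect 617.6,266.4 35x45 a5 circ 623.3,267.2 r23.1
scene press_btn n108 z68 med[369.1 277.6] rect 365.9,279.0 33x37 a71 circ 365.2,278.9 r19.1
scene shaker n140 z72 med[638.7 263.6] rect 626.7,269.7 45x44 a49 circ 625.9,270.6 r25.2
9.45 [0.5875 0.2767 0.1687] [-1.1  0.2 -0.9]
```

Call:
move_arm(
  plan="-0.042 -0.0098 0 0 0 0 0.085; 0 0 0.045 0 0 0 0.085; 0 0 0.045 0 0 0 0.085; 0 0 0.035 0 0 0 0.085; 0 0 0.0243 0 0 0 0.085; 0 0 0 0 0 0 0.06; 0 0 0 0 0 0 0.045; 0 0 0 0 0 0 0.03; 0 0 0 0 0 0 0.03; 0 0 0 0 0 0 0.03; 0 0 0 0 0 0 0.03",
  grip_force=35,
)

```text
time_s: 10.82
position: [0.6261, 0.2683, 0.0227]
tool_rot: [[-1.0, -0.0, 0.003], [-0.0, 1.0, 0.001], [-0.003, 0.001, -1.0]]
ft_force: [-0.1, 0.6, 6.0]
grip_width: 0.0447
gripper_force: 36.5
```

Call:
move_arm(
  plan="0 0 -0.02 0 0 0 0.03; 0 0 -0.04 0 0 0 0.03; 0 0 -0.05 0 0 0 0.03; 0.005 -0.01 -0.03 0 0 0 0.03; 0.015 -0.033 0 0 0 0 0.03; 0.0225 -0.05 0 0 0 0 0.03; 0.0225 -0.05 0 0 0 0 0.03; 0.0225 -0.05 0 0 0 0 0.03; 0.0225 -0.05 0 0 0 0 0.03; 0.0225 -0.05 0 0 0 0 0.03; 0.0225 -0.05 0 0 0 0 0.03; 0.0225 -0.05 0 0 0 0 0.03",
)

```text
time_s: 12.32
position: [0.447, -0.1264, 0.1614]
tool_rot: [[-1.0, -0.0, 0.001], [-0.0, 1.0, -0.0], [-0.001, -0.0, -1.0]]
ft_force: [0.4, -0.3, -2.0]
grip_width: 0.0446
gripper_force: 36.3
```

Call:
move_arm(
  plan="0.0225 -0.05 0 0 0 0 0.03; 0.0225 -0.05 0 0 0 0 0.03; 0.0225 -0.05 0 0 0 0 0.03; 0.012 -0.02 0 0 0 0 0.03; 0.006 -0.01 0 0 0 0 0.03; 0 0 0.04 0 0 0 0.03; 0 0 0.04 0 0 0 0.03; 0 0 0.03 0 0 0 0.03; 0 0 0.018 0 0 0 0.03; 0 0 0 0 0 0 0.03",
)

```text
time_s: 13.58
position: [0.3626, -0.304, 0.0324]
tool_rot: [[-1.0, -0.001, -0.001], [-0.001, 1.0, 0.002], [0.001, 0.002, -1.0]]
ft_force: [0.1, 0.1, -1.6]
grip_width: 0.0445
gripper_force: 36.4
```

Call:
move_arm(
  plan="0 0 0.006 0 0 0 0.03; 0 0 0.003 0 0 0 0.03; 0 0 0 0 0 0 0.03",
)

```text
time_s: 13.95
position: [0.3627, -0.3051, 0.0242]
tool_rot: [[-1.0, -0.0, 0.0], [-0.0, 1.0, -0.0], [-0.0, -0.0, -1.0]]
ft_force: [-0.2, -0.4, -1.9]
grip_width: 0.0448
gripper_force: 36.4
```

Call:
move_arm(
  plan="0 0 0.0015 0 0 0 0.03; 0 0 0 0 0 0 0.03",
)

```text
time_s: 14.2
position: [0.3627, -0.3052, 0.0227]
tool_rot: [[-1.0, -0.0, 0.0], [-0.0, 1.0, -0.0], [-0.0, -0.0, -1.0]]
ft_force: [0.2, -0.0, -0.1]
grip_width: 0.0451
gripper_force: 36.6
```

Call:
move_arm(
  plan="0 0 0.0005 0 0 0 0.03; 0 0 0 0 0 0 0.048; 0 0 0 0 0 0 0.055; 0 0 0 0 0 0 0.07; 0 0 0 0 0 0 0.085; 0 0 0 0 0 0 0.085; 0 0 -0.03 0 0 0 0.085; 0 0 -0.05 0 0 0 0.085; 0 0 -0.055 0 0 0 0.085; 0 0.05 0 0 0 0 0.085; 0 0.055 0 0 0 0 0.085; 0 0.055 0 0 0 0 0.085",
)

```text
time_s: 15.7
position: [0.3623, -0.1435, 0.1571]
tool_rot: [[-1.0, 0.001, 0.0], [0.001, 1.0, -0.0], [-0.0, -0.0, -1.0]]
ft_force: [0.1, -0.1, 0.2]
grip_width: 0.0854
gripper_force: 0.0
```

```bash
python3 look.py b press_btn,.364,.278,.05,.058,.08 shaker,.363,-.305,.04,.06,.09
python3 - <<'E'
import cv2,numpy as np
t=cv2.imread('pics/top_b.png');s=cv2.imread('pics/scene_b.png')
f=lambda a:cv2.resize(a,(390,300),interpolation=cv2.INTER_CUBIC)
cv2.imwrite('pics/b.png',np.hstack([f(t[220:310,415:532]),f(s[140:230,130:247])]))
E
```

```text
top press_btn n271 z69 med[362.5 274.8] rect 362.7,276.4 35x34 a85 circ 361.8,276.4 r18.4
top shaker None
scene press_btn n109 z69 med[369.  276.3] rect 366.3,278.0 36x34 a9 circ 365.1,280.0 r19.8
scene shaker n125 z71 med[ 377.4 -304.1] rect 368.5,-305.6 44x38 a79 circ 365.3,-304.3 r22.9
15.8 [ 0.3615 -0.1408  0.157 ] [-0.3 -0.8  0.6]
```

View pics/b.png

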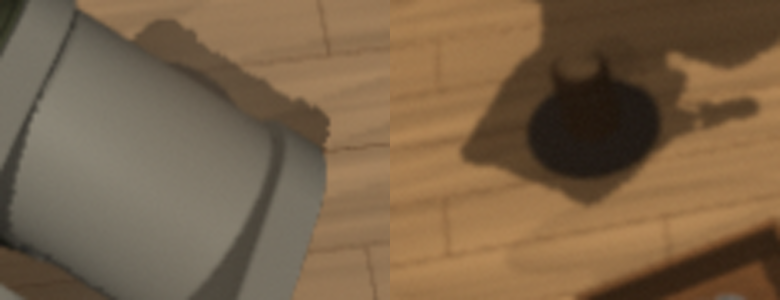

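The arm hides the coaster in the top crop. The scene crop shows the shaker standing on the coaster (~595,115). Next is the press.

Call:
move_arm(
  plan="0 0.05 0 0 0 0 0.085; 0 0.055 0 0 0 0 0.085; 0 0.055 0 0 0 0 0.085; 0 0.055 0 0 0 0 0.085; 0 0.055 0 0 0 0 0.085; 0 0.055 0 0 0 0 0.085; 0 0.055 0 0 0 0 0.085; -0.001 0.0428 0 0 0 0 0.085; 0 0 0.04 0 0 0 0.07; 0 0 0.04 0 0 0 0.06; 0 0 0.02 0 0 0 0.055; 0 0 0.0112 0 0 0 0.05",
  grip_force=30,
)

```text
time_s: 17.3
position: [0.3637, 0.2775, 0.0449]
tool_rot: [[-1.0, 0.0, -0.001], [0.0, 1.0, -0.0], [0.001, -0.0, -1.0]]
ft_force: [-0.4, 0.6, 1.0]
grip_width: 0.0497
gripper_force: 0.0
```

Call:
move_arm(
  plan="0 0 0 0 0 0 0.03; 0 0 0 0 0 0 0.02; 0 0 0 0 0 0 0.02; 0 0 0 0 0 0 0.02; 0 0 -0.02 0 0 0 0.02; 0 0 -0.04 0 0 0 0.02; 0 0 -0.04 0 0 0 0.02; -0.025 0 -0.01 0 0 0 0.02; -0.05 0 0 0 0 0 0.02; -0.05 0 0 0 0 0 0.02; -0.05 0 0 0 0 0 0.02",
)

```text
time_s: 18.68
position: [0.5399, 0.2777, 0.156]
tool_rot: [[-1.0, -0.0, 0.0], [-0.0, 1.0, 0.0], [-0.0, 0.0, -1.0]]
ft_force: [-0.1, 0.2, -0.6]
grip_width: 0.0348
gripper_force: 30.3
```

Run:
```python
from h import *
for c in ('top','scene'):
    im=cv2.imread(f'pics/{c}0.png'); hsv=cv2.cvtColor(im,cv2.COLOR_BGR2HSV)
    for n,xy,z,r in (('tray',(.626,.268),.016,.105),('saucer',(.484,0),.014,.085),('coaster',(.363,-.305),.008,.075)):
        W=np.zeros((400,640,3)); m=np.zeros((400,640),np.uint8)
        v,u=np.mgrid[:400,:640]; o,_=ray(c,[0,0])
        G=cloud(c,np.ones((400,640))); d=G-o; P=o+d*((z-o[2])/d[...,2])[...,None]
        m=((np.hypot(P[...,0]-xy[0],P[...,1]-xy[1])<r)&(hsv[...,1]<70)).astype(np.uint8)
        m=cv2.morphologyEx(m,cv2.MORPH_OPEN,np.ones((3,3)))
        nn,l,s,_=cv2.connectedComponentsWithStats(m); i=1+s[1:,4].argmax()
        Q=P[l==i][:,:2].astype(np.float32)*1000
        a,b=cv2.minAreaRect(Q),cv2.minEnclosingCircle(Q); print(c,n,np.round(a[0],1),np.round(a[1]),round(a[2]),'circ',np.round(b[0],1),round(b[1],1))
```

```text
top tray [626.2 267.9] [124. 154.] 6 circ [625.6 268.2] 95.7
top saucer [486.1  -2.5] [139. 136.] 84 circ [485.8  -2.1] 70.6
top coaster [ 367.5 -306.1] [106.  91.] 83 circ [ 363.5 -310.7] 58.6
scene tray [632.  268.1] [124. 154.] 6 circ [632.9 267.3] 95.0
scene saucer [485.9  -2.2] [136. 134.] 76 circ [484.6  -0.8] 70.2
scene coaster [ 351.9 -300.9] [ 91. 124.] 86 circ [ 352.7 -309.4] 63.7
```

Call:
move_arm(
  plan="-0.045 -0.005 0 0 0 0 0.02; -0.0445 -0.0048 0 0 0 0 0.02; 0 0 0.04 0 0 0 0.02; 0 0 0.035 0 0 0 0.02; 0 0 0.02 0 0 0 0.02; 0 0 0.01 0 0 0 0.02; 0 0 0.003 0 0 0 0.02; 0 0 0.0015 0 0 0 0.02; 0 0 0 0 0 0 0.02",
)

```text
time_s: 19.8
position: [0.6283, 0.268, 0.047]
tool_rot: [[-1.0, -0.0, 0.001], [-0.0, 1.0, 0.0], [-0.001, 0.0, -1.0]]
ft_force: [0.7, -0.2, -0.3]
grip_width: 0.0348
gripper_force: 30.4
```

Call:
move_arm(
  plan="0 0 0.001 0 0 0 0.02; 0 0 0 0 0 0 0.045; 0 0 0 0 0 0 0.055; 0 0 0 0 0 0 0.06; 0 0 -0.02 0 0 0 0.075; 0 0 -0.045 0 0 0 0.085; 0 0 -0.06 0 0 0 0.085; 0 -0.05 0 0 0 0 0.085; 0 -0.055 0 0 0 0 0.085; 0 -0.055 0 0 0 0 0.085; 0 -0.055 0 0 0 0 0.085",
)

```text
time_s: 21.18
position: [0.6279, 0.0513, 0.1705]
tool_rot: [[-1.0, -0.0, 0.0], [-0.0, 1.0, -0.0], [-0.0, -0.0, -1.0]]
ft_force: [0.6, -0.1, -0.6]
grip_width: 0.0846
gripper_force: 0.0
```

```bash
python3 look.py c press_btn,.628,.268,.05,.058,.08 shaker,.363,-.305,.04,.06,.09 cutter,.63,-.23,.05,.035,.06
```

```text
top press_btn n237 z69 med[624.7 265.3] rect 625.7,266.5 35x35 a56 circ 625.8,266.5 r18.1
top shaker n242 z73 med[ 361.3 -298.8] rect 361.2,-304.8 44x45 a16 circ 361.9,-305.2 r23.4
top cutter n190 z46 med[ 629.3 -229.6] rect 628.3,-229.3 54x52 a68 circ 628.8,-230.3 r27.7
scene press_btn n147 z69 med[630.7 267.9] rect 628.9,268.6 35x37 a43 circ 628.2,267.2 r20.2
scene shaker n127 z71 med[ 378.8 -304.4] rect 367.1,-303.6 42x44 a25 circ 367.3,-304.3 r24.1
scene cutter n192 z44 med[ 632.9 -230.6] rect 631.4,-229.8 55x52 a30 circ 630.7,-229.8 r28.0
21.275 [0.6282 0.048  0.1704] [0.7 0.4 1.2]
```

View pics/top_c.png

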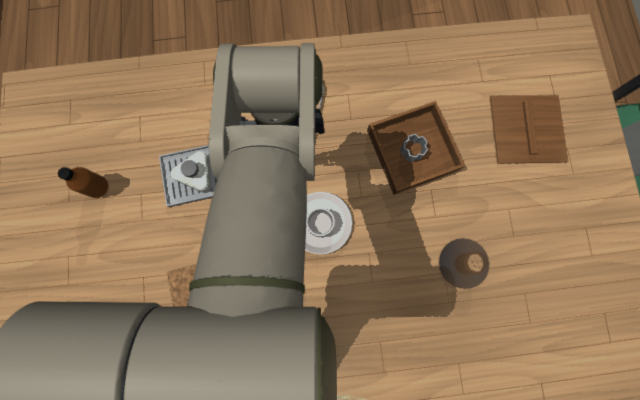

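Press stands on the tray (~191,170), shaker on the coaster (~470,262); the cutter in the box at (~415,147) is next.

Call:
move_arm(
  plan="0 -0.05 0 0 0 0 0.085; 0 -0.055 0 0 0 0 0.085; 0 -0.055 0 0 0 0 0.085; 0 -0.055 0 0 0 0 0.085; -0.002 -0.055 0 0 0 0 0.085; 0 -0.013 0 0 0 0.157 0.085; 0 0 0.04 0 0 0 0.085; 0 0 0.045 0 0 0 0.085; 0 0 0.04 0 0 0 0.08; 0 0 0.02 0 0 0 0.075; 0 0 0.0113 0 0 0 0.07; 0 0 0 0 0 0 0.065",
  grip_force=25,
)

```text
time_s: 22.78
position: [0.6302, -0.2297, 0.0139]
tool_rot: [[-0.988, 0.156, -0.0], [0.156, 0.988, 0.0], [0.0, 0.0, -1.0]]
ft_force: [0.7, -0.0, 0.2]
grip_width: 0.0648
gripper_force: 0.0
```

Call:
move_arm(
  plan="0 0 0 0 0 0 0.05; 0 0 0 0 0 0 0.035; 0 0 0 0 0 0 0.035; 0 0 0 0 0 0 0.035; 0 0 0 0 0 0 0.035",
)

```text
time_s: 23.4
position: [0.6307, -0.2301, 0.0152]
tool_rot: [[-0.988, 0.156, 0.002], [0.156, 0.988, -0.001], [-0.002, -0.001, -1.0]]
ft_force: [1.0, 1.4, 6.3]
grip_width: 0.052
gripper_force: 26.9
```

Call:
move_arm(
  plan="0 0 -0.02 0 0 0 0.035; 0 0 -0.045 0 0 0 0.035; 0 0 -0.05 0 0 0 0.035; 0 0 -0.025 0 0 -0.157 0.035; 0.015 0.028 0 0 0 0 0.035; 0.026 0.05 0 0 0 0 0.035; 0.026 0.05 0 0 0 0 0.035; 0.026 0.05 0 0 0 0 0.035; 0.026 0.05 0 0 0 0 0.035; 0.026 0.05 0 0 0 0 0.035; 0.026 0.05 0 0 0 0 0.035; 0.026 0.05 0 0 0 0 0.035",
)

```text
time_s: 24.9
position: [0.4319, 0.1493, 0.1542]
tool_rot: [[-1.0, 0.0, 0.0], [0.0, 1.0, -0.0], [-0.0, -0.0, -1.0]]
ft_force: [0.1, 0.1, -0.6]
grip_width: 0.0518
gripper_force: 26.6
```

Call:
move_arm(
  plan="0.026 0.05 0 0 0 0 0.035; 0.026 0.05 0 0 0 0 0.035; 0.018 0.03 0 0 0 0 0.035; 0 0 0.045 0 0 0 0.035; 0 0 0.045 0 0 0 0.035; 0 0 0.03 0 0 0 0.035; 0 0 0.012 0 0 0 0.035; 0 0 0.005 0 0 0 0.035; 0 0 0 0 0 0 0.035; 0 0 0.002 0 0 0 0.035; 0 0 0 0 0 0 0.035",
)

```text
time_s: 26.28
position: [0.3632, 0.278, 0.0154]
tool_rot: [[-1.0, -0.0, 0.001], [-0.0, 1.0, 0.0], [-0.001, 0.0, -1.0]]
ft_force: [-0.1, -0.6, -1.3]
grip_width: 0.0518
gripper_force: 26.6
```

Call:
move_arm(
  plan="0 0 0.001 0 0 0 0.035; 0 0 0 0 0 0 0.06; 0 0 0 0 0 0 0.075; 0 0 0 0 0 0 0.085; 0 0 -0.03 0 0 0 0.085; 0 0 -0.05 0 0 0 0.085; 0 0 -0.056 0 0 0 0.085; -0.024 -0.055 0 0 0 0 0.085; -0.024 -0.055 0 0 0 0 0.085; -0.024 -0.055 0 0 0 0 0.085; -0.025 -0.055 0 0 0 0 0.085; -0.025 -0.058 0 0 0 0 0.085",
)

```text
time_s: 27.78
position: [0.4852, -0.0013, 0.15]
tool_rot: [[-1.0, -0.0, 0.0], [-0.0, 1.0, 0.0], [-0.0, 0.0, -1.0]]
ft_force: [0.8, 0.7, 0.6]
grip_width: 0.085
gripper_force: 0.0
```

```bash
python3 look.py d cutter,.363,.278,.05,.035,.06 ramekin,.485,0,.045,.036,.06
```

```text
top cutter n204 z47 med[360.5 277.2] rect 361.9,276.6 55x54 a38 circ 361.7,277.3 r28.4
top ramekin n53 z48 med[471.7 -15.5] rect 472.3,0.0 60x23 a84 circ 479.8,-0.8 r30.1
scene cutter n151 z43 med[359.8 279.6] rect 363.9,279.4 52x59 a58 circ 364.0,279.5 r29.6
scene ramekin n187 z45 med[482.    1.3] rect 486.5,0.6 57x64 a76 circ 486.4,2.2 r32.8
27.875 [ 0.4869 -0.0043  0.1498] [-0.6  0.8  1.2]
```

Call:
move_arm(
  plan="0 0 0.04 0 0 0 0.085; 0 0 0.04 0 0 0 0.085; 0 0 0.03 0 0 0 0.085; 0 0 0.018 0 0 0 0.085; 0 0 0.01 0 0 0 0.085; 0 0 0 0 0 0 0.075; 0 0 0 0 0 0 0.065; 0 0 0 0 0 0 0.045; 0 0 0 0 0 0 0.045; 0 0 0 0 0 0 0.045; 0 0 0 0 0 0 0.045",
  grip_force=35,
)

```text
time_s: 29.25
position: [0.4853, 0.0005, 0.0132]
tool_rot: [[-1.0, -0.001, 0.002], [-0.001, 1.0, -0.001], [-0.002, -0.001, -1.0]]
ft_force: [-1.4, 0.7, 7.2]
grip_width: 0.0595
gripper_force: 36.4
```

Call:
move_arm(
  plan="0 0 -0.015 0 0 0 0.045; 0 0 -0.04 0 0 0 0.045; 0 0 -0.05 0 0 0 0.045; 0 0 -0.035 0 0 0 0.045; -0.015 -0.023 0 0 0 0 0.045; -0.025 -0.04 0 0 0 0 0.045; -0.025 -0.04 0 0 0 0 0.045; -0.025 -0.04 0 0 0 0 0.045; -0.025 -0.04 0 0 0 0 0.045; -0.022 -0.035 0 0 0 0 0.045; -0.01 -0.015 0 0 0 0 0.045; 0 0 0 0 0 0 0.045",
)

```text
time_s: 30.75
position: [0.6318, -0.2331, 0.1518]
tool_rot: [[-1.0, 0.001, -0.0], [0.001, 1.0, 0.0], [0.0, 0.0, -1.0]]
ft_force: [-0.8, -0.0, -1.9]
grip_width: 0.0596
gripper_force: 38.5
```

Call:
move_arm(
  plan="0 0 0.03 0 0 0 0.045; 0 0 0.04 0 0 0 0.045; 0 0 0.035 0 0 0 0.045; 0 0 0.018 0 0 0 0.045; 0 0 0.01 0 0 0 0.045; 0 0 0.004 0 0 0 0.045; 0 0 0 0 0 0 0.045",
)

```text
time_s: 31.62
position: [0.6322, -0.2326, 0.0158]
tool_rot: [[-1.0, -0.0, 0.001], [-0.0, 1.0, -0.001], [-0.001, -0.001, -1.0]]
ft_force: [-0.6, -0.4, -1.7]
grip_width: 0.0601
gripper_force: 38.5
```

Call:
move_arm(
  plan="0 0 0.0015 0 0 0 0.045; 0 0 0 0 0 0 0.045",
)

```text
time_s: 31.88
position: [0.632, -0.2325, 0.0139]
tool_rot: [[-1.0, -0.0, 0.001], [-0.0, 1.0, -0.0], [-0.001, -0.0, -1.0]]
ft_force: [-0.5, 0.9, -2.3]
grip_width: 0.0597
gripper_force: 38.5
```

Not yet in contact (contact expected near z 0.0132).

Call:
move_arm(
  plan="0 0 0.001 0 0 0 0.045; 0 0 0 0 0 0 0.045",
)

```text
time_s: 32.12
position: [0.632, -0.2325, 0.0133]
tool_rot: [[-1.0, -0.0, 0.001], [-0.0, 1.0, -0.0], [-0.001, -0.0, -1.0]]
ft_force: [-2.1, 0.1, 4.9]
grip_width: 0.0599
gripper_force: 38.9
```

Call:
move_arm(
  plan="0 0 0.0007 0 0 0 0.045; 0 0 0 0 0 0 0.045",
)

```text
time_s: 32.38
position: [0.632, -0.2325, 0.0133]
tool_rot: [[-1.0, -0.0, 0.001], [-0.0, 1.0, -0.001], [-0.001, -0.001, -1.0]]
ft_force: [-4.5, 1.6, 9.5]
grip_width: 0.0601
gripper_force: 39.2
```

Call:
move_arm(
  plan="0 0 -0.0007 0 0 0 0.045; 0 0 0 0 0 0 0.065; 0 0 0 0 0 0 0.075; 0 0 0 0 0 0 0.085; 0 0 0 0 0 0 0.085; 0 0 -0.03 0 0 0 0.085; 0 0 -0.05 0 0 0 0.085; 0 0 -0.055 0 0 0 0.085; 0.02 0.04 0 0 0 0 0.085; 0.027 0.05 0 0 0 0 0.085; 0.027 0.05 0 0 0 0 0.085; 0.027 0.05 0 0 0 0 0.085",
)

```text
time_s: 33.88
position: [0.5298, -0.041, 0.1476]
tool_rot: [[-1.0, 0.0, 0.0], [0.0, 1.0, 0.0], [-0.0, 0.0, -1.0]]
ft_force: [1.7, 0.4, 0.3]
grip_width: 0.0848
gripper_force: 0.0
```

Call:
move_arm(
  plan="0.027 0.05 0 0 0 0 0.085; 0.027 0.05 0 0 0 0 0.085; 0.027 0.05 0 0 0 0 0.085; 0.027 0.05 0 0 0 0 0.085; 0.027 0.05 0 0 0 0 0.085; 0.027 0.05 0 0 0 0 0.085; 0.006 0.021 0 0 0 0 0.085; 0 0 0.04 0 0 0 0.085; 0 0 0.045 0 0 0 0.085; 0 0 0.03 0 0 0 0.08; 0 0 0.018 0 0 0 0.07; 0 0 0 0 0 0 0.065",
  grip_force=25,
)

```text
time_s: 35.38
position: [0.3623, 0.2783, 0.0138]
tool_rot: [[-1.0, -0.0, -0.002], [-0.0, 1.0, -0.001], [0.002, -0.001, -1.0]]
ft_force: [-1.5, 0.1, 0.5]
grip_width: 0.0656
gripper_force: 0.0
```

```bash
python3 look.py e ramekin,.632,-.233,.05,.036,.06 shaker,.363,-.305,.04,.06,.09 box,.632,-.233,.13,.03,.055
```

```text
top ramekin n243 z47 med[ 633.8 -236.5] rect 630.8,-233.0 61x60 a82 circ 630.7,-233.0 r31.1
top shaker n237 z73 med[ 361.4 -299.8] rect 361.3,-304.9 44x45 a18 circ 361.8,-305.2 r23.5
top box n1589 z44 med[ 635.3 -234.2] rect 631.9,-233.5 165x167 a14 circ 631.5,-231.9 r115.5
scene ramekin n220 z45 med[ 628.1 -231.9] rect 632.6,-233.0 60x63 a57 circ 631.5,-232.1 r32.8
scene shaker n117 z71 med[ 377.1 -303.9] rect 369.4,-304.3 36x45 a7 circ 365.8,-304.7 r23.4
scene box n1420 z43 med[ 638.4 -232.4] rect 633.5,-232.5 169x164 a14 circ 633.0,-232.4 r115.2
35.475 [0.3631 0.2787 0.0151] [ 0.  -0.1 -0.4]
```

View pics/top_e.png

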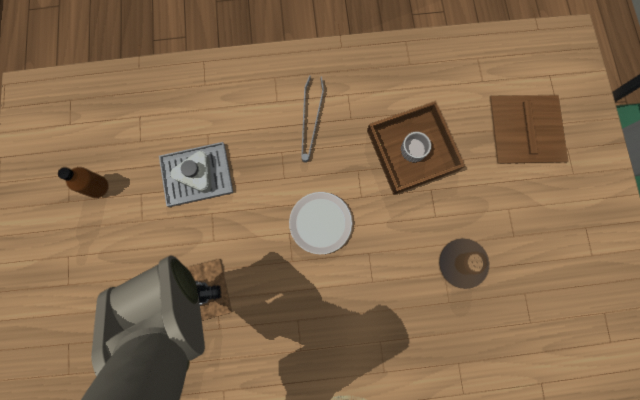

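Ramekin is centred in the box (~417,147), shaker on the coaster, press on the tray. Last, the cutter goes to the saucer.

Call:
move_arm(
  plan="0 0 0 0 0 0 0.05; 0 0 0 0 0 0 0.035; 0 0 0 0 0 0 0.035; 0 0 0 0 0 0 0.035; 0 0 -0.02 0 0 0 0.035; 0 0 -0.045 0 0 0 0.035; 0 0 -0.05 0 0 0 0.035; -0.013 -0.03 0 0 0 0 0.035; -0.022 -0.05 0 0 0 0 0.035; -0.022 -0.05 0 0 0 0 0.035; -0.022 -0.05 0 0 0 0 0.035; -0.022 -0.05 0 0 0 0 0.035",
)

```text
time_s: 36.98
position: [0.4642, 0.0468, 0.1301]
tool_rot: [[-1.0, -0.0, 0.001], [-0.0, 1.0, -0.0], [-0.001, -0.0, -1.0]]
ft_force: [1.2, 0.7, -0.8]
grip_width: 0.0516
gripper_force: 26.7
```

Call:
move_arm(
  plan="-0.016 -0.038 0 0 0 0 0.035; -0.0055 -0.012 0 0 0 0 0.035; 0 0 0.04 0 0 0 0.035; 0 0 0.04 0 0 0 0.035; 0 0 0.022 0 0 0 0.035; 0 0 0.009 0 0 0 0.035; 0 0 0.003 0 0 0 0.035; 0 0 0 0 0 0 0.035",
)

```text
time_s: 37.98
position: [0.4856, -0.0013, 0.0162]
tool_rot: [[-1.0, -0.0, 0.001], [-0.0, 1.0, -0.0], [-0.001, -0.0, -1.0]]
ft_force: [0.7, 0.4, -0.9]
grip_width: 0.0521
gripper_force: 26.7
```

Call:
move_arm(
  plan="0 0 0.001 0 0 0 0.035; 0 0 0 0 0 0 0.035; 0 0 0 0 0 0 0.06; 0 0 0 0 0 0 0.07; 0 0 0 0 0 0 0.08; 0 0 -0.03 0 0 0 0.085; 0 0 -0.05 0 0 0 0.085; 0 0 -0.05 0 0 0 0.085; 0.02 0.05 0 0 0 0 0.085; 0.02 0.055 0 0 0 0 0.085; 0.02 0.055 0 0 0 0 0.085; 0.02 0.055 0 0 0 0 0.085",
)

```text
time_s: 39.48
position: [0.4044, 0.2151, 0.1446]
tool_rot: [[-1.0, 0.0, 0.0], [0.0, 1.0, 0.0], [-0.0, 0.0, -1.0]]
ft_force: [1.4, 0.0, -0.8]
grip_width: 0.0848
gripper_force: 0.0
```

```bash
python3 look.py f cutter,.4855,-.002,.045,.035,.06 ramekin,.632,-.233,.05,.036,.06 shaker,.363,-.305,.04,.06,.09 press_btn,.628,.268,.05,.058,.08
python3 - <<'E'
import cv2,numpy as np
t=cv2.imread('pics/top_f.png');s=cv2.imread('pics/scene_f.png')
cv2.imwrite('pics/f.png',np.vstack([cv2.resize(t[80:320,140:540],(500,300)),cv2.resize(s[100:300,150:490],(500,294))]))
E
```

```text
top cutter n129 z48 med[482.8  -2.6] rect 483.4,-1.2 51x53 a83 circ 484.1,-2.3 r27.4
top ramekin n246 z47 med[ 633.3 -235.1] rect 629.9,-232.8 60x60 a83 circ 630.1,-233.3 r31.4
top shaker n239 z73 med[ 360.1 -299.1] rect 361.4,-305.3 43x45 a14 circ 362.0,-305.0 r23.3
top press_btn n237 z69 med[625.  265.3] rect 626.2,265.9 35x34 a40 circ 626.3,266.8 r18.2
scene cutter n170 z44 med[ 4.877e+02 -2.000e-01] rect 486.3,1.0 52x58 a84 circ 485.6,1.6 r30.1
scene ramekin n229 z45 med[ 629.7 -232.4] rect 631.0,-232.6 61x62 a40 circ 631.9,-233.0 r32.8
scene shaker n127 z71 med[ 378.4 -303.2] rect 366.7,-304.1 41x44 a15 circ 365.5,-304.7 r23.4
scene press_btn n147 z68 med[630.8 267.5] rect 628.8,269.0 34x40 a52 circ 627.8,267.2 r20.2
39.575 [0.4028 0.2174 0.1445] [ 0.5 -0.2 -0.2]
```

View pics/f.png

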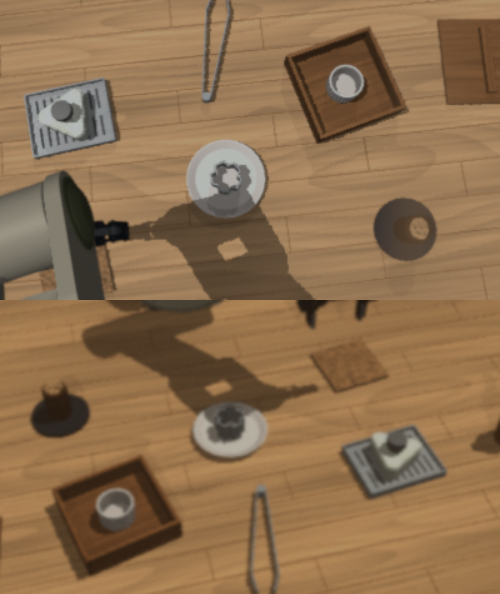

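All four stand in their places in both views, and the tongs are where they were. I'll check the shaker on the coaster once more and hand in if it's centred.

Run:
```python
from h import *
im,D=viewer.get_image('top'); W=cloud('top',D); W[D==0]=-9
print(comp(W,(.363,-.305),.004,.02,.068)); print(comp(W,(.363,-.305),.06,.09,.06))
im2=cv2.cvtColor(im,cv2.COLOR_RGB2HSV); o=ray('top',[0,0])[0]; d=cloud('top',np.ones((400,640)))-o; P=o+d*((.008-o[2])/d[...,2])[...,None]
m=((np.hypot(P[...,0]-.363,P[...,1]+.305)<.07)&(im2[...,1]<80)).astype(np.uint8)
m=cv2.morphologyEx(m,cv2.MORPH_OPEN,np.ones((3,3))); Q=P[m>0][:,:2].astype(np.float32); print(cv2.minEnclosingCircle(Q),cv2.minAreaRect(Q))
```

```text
n1424 rect 362.1,-306.1 109x106 a84 circ 361.7,-306.4 r55.7
n128 rect 358.8,-294.5 42x23 a16 circ 360.4,-299.9 r21.2
((0.36329951882362366, -0.30357080698013306), 0.05254229158163071) ((0.3611428439617157, -0.29020994901657104), (0.09918061643838882, 0.07822228223085403), 20.99046516418457)
```

```bash
python3 -c "
from rig import env
print(env.close_job())"
```

```text
the job is handed in; nothing more can be done
None
```

The job is handed in at about 40 s of the 144 s allowed: all four pieces stand upright within a few millimetres of the middle of their own places, the tongs were not touched, and no verdict came back on closing.

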